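# Find the tired dish lift and flag it

## Task

One of the three spring dish lifts on the prep table has a worn, weaker spring. Working from the robot's left to its right, press each lift's round plate down well past half way to feel it and let it come back up, then push the white service tag in front of the softest one fully down. Leave the other two tags up, and do not pick up or shift anything else.

Things in the scene. Friction and masses are not known exactly. Their poses are not given: they have to be found in the camera images.
- lift_left: The left one of three identical-looking dish lifts in a row before the robot (left as the robot faces them), fixed to the table, turned up to 15 degrees: an aluminium tube 108 mm across, rim 75 mm above the table, on a dark base, with a spring plate on top and a tag in front. Origin: on the table under the tube's centre; x points away from the tag.
- plate_left (a point): Fixed point: centre of the top of this lift's round steel plate (92 mm across, level) when up, 100 mm above the table; the point does not sink with the plate. Travel 22 mm down, springs back. A plate starts to move at about 2 N; held 14 mm down, the softest of the three takes under 6 N, the others over 8 N each (none over 20 N). Any lift may be the softest.
- tag_left_top (a point): Centre of the top face of this lift's service tag, a white tab (top 18 x 36 mm, long side along the lift's y) upright in a dark holder, 88 mm from the plate's centre on the robot's side. Its top is 102 to 105 mm above the table when up, 80 mm when fully down; the holder's top is at 70 mm.
- tag_left (a joint): How far this lift's tag is pushed down, m: 0 to 0.003 at the start (up), 0.025 fully down. It slides straight down against about 2.5 N of friction and stays where it is left.
- lift_middle: The middle one of three identical-looking dish lifts in a row before the robot (middle as the robot faces them), fixed to the table, turned up to 15 degrees: an aluminium tube 108 mm across, rim 75 mm above the table, on a dark base, with a spring plate on top and a tag in front. Origin: on the table under the tube's centre; x points away from the tag.
- plate_middle (a point): Fixed point: centre of the top of this lift's round steel plate (92 mm across, level) when up, 100 mm above the table; the point does not sink with the plate. Travel 22 mm down, springs back. A plate starts to move at about 2 N; held 14 mm down, the softest of the three takes under 6 N, the others over 8 N each (none over 20 N). Any lift may be the softest.
- tag_middle_top (a point): Centre of the top face of this lift's service tag, a white tab (top 18 x 36 mm, long side along the lift's y) upright in a dark holder, 88 mm from the plate's centre on the robot's side. Its top is 102 to 105 mm above the table when up, 80 mm when fully down; the holder's top is at 70 mm.
- tag_middle (a joint): How far this lift's tag is pushed down, m: 0 to 0.003 at the start (up), 0.025 fully down. It slides straight down against about 2.5 N of friction and stays where it is left.
- lift_right: The right one of three identical-looking dish lifts in a row before the robot (right as the robot faces them), fixed to the table, turned up to 15 degrees: an aluminium tube 108 mm across, rim 75 mm above the table, on a dark base, with a spring plate on top and a tag in front. Origin: on the table under the tube's centre; x points away from the tag.
- plate_right (a point): Fixed point: centre of the top of this lift's round steel plate (92 mm across, level) when up, 100 mm above the table; the point does not sink with the plate. Travel 22 mm down, springs back. A plate starts to move at about 2 N; held 14 mm down, the softest of the three takes under 6 N, the others over 8 N each (none over 20 N). Any lift may be the softest.
- tag_right_top (a point): Centre of the top face of this lift's service tag, a white tab (top 18 x 36 mm, long side along the lift's y) upright in a dark holder, 88 mm from the plate's centre on the robot's side. Its top is 102 to 105 mm above the table when up, 80 mm when fully down; the holder's top is at 70 mm.
- tag_right (a joint): How far this lift's tag is pushed down, m: 0 to 0.003 at the start (up), 0.025 fully down. It slides straight down against about 2.5 N of friction and stays where it is left.
- sauce_bottle: Bystander, loose, to be left alone: clear squat bottle, 48 mm diameter, 120 mm tall; origin at the centre of its underside.
- spice_jar: Bystander, loose, to be left alone: amber glass jar, 48 mm diameter, 90 mm tall; origin at the centre of its underside.
- measuring_cup: Bystander, loose, to be left alone: open steel cup, 64 mm diameter, 85 mm tall; origin at the centre of its underside.
- dip_bowl: Bystander, loose, to be left alone: white dip bowl, 76 mm diameter, 40 mm tall; origin at the centre of its underside.
- small_bowl: Bystander, loose, to be left alone: white dip bowl, 72 mm diameter, 40 mm tall; origin at the centre of its underside.
- spatula: Bystander, loose, to be left alone: spatula lying flat at the right; origin at the middle of its underside, about half way along.
- dish_stack: Bystander, loose, to be left alone: short stack of white dishes, 92 mm diameter, 44 mm tall; origin at the centre of its underside.
Not all that is in view belongs to the job. What is shaped like the lift_right but green or red is not meant.

How it is judged:
On the way, in this order (a step that is already met when the one before it is completed fails the run):
1. the left lift's plate is pressed more than 10 mm down (((value of joint disc_weak above 0.01 m and horizontal distance between plate_left and disc_weak_c0 below 0.03 m) or (value of joint disc_firm above 0.01 m and horizontal distance between plate_left and disc_firm_c0 below 0.03 m) or (value of joint disc_stiff above 0.01 m and horizontal distance between plate_left and disc_stiff_c0 below 0.03 m))), for 0.15 s.
2. the middle lift's plate is pressed more than 10 mm down (((value of joint disc_weak above 0.01 m and horizontal distance between plate_middle and disc_weak_c0 below 0.03 m) or (value of joint disc_firm above 0.01 m and horizontal distance between plate_middle and disc_firm_c0 below 0.03 m) or (value of joint disc_stiff above 0.01 m and horizontal distance between plate_middle and disc_stiff_c0 below 0.03 m))), for 0.15 s.
3. the right lift's plate is pressed more than 10 mm down (((value of joint disc_weak above 0.01 m and horizontal distance between plate_right and disc_weak_c0 below 0.03 m) or (value of joint disc_firm above 0.01 m and horizontal distance between plate_right and disc_firm_c0 below 0.03 m) or (value of joint disc_stiff above 0.01 m and horizontal distance between plate_right and disc_stiff_c0 below 0.03 m))), for 0.15 s.
4. the softest lift's tag is pushed down (((value of joint tag_left above 0.02 m and horizontal distance between plate_left and disc_weak_c0 below 0.03 m) or (value of joint tag_middle above 0.02 m and horizontal distance between plate_middle and disc_weak_c0 below 0.03 m) or (value of joint tag_right above 0.02 m and horizontal distance between plate_right and disc_weak_c0 below 0.03 m))), for 0.1 s.
At the end, for the whole second after the job is handed in: The softest lift's tag is at least 20 mm of its 25 mm down, the other two tags are less than 8 mm down, all three plates are back up (within 3 mm), and every bystander is at rest within 30 mm of where it started (((value of joint tag_left above 0.02 m and horizontal distance between plate_left and disc_weak_c0 below 0.03 m) or (value of joint tag_middle above 0.02 m and horizontal distance between plate_middle and disc_weak_c0 below 0.03 m) or (value of joint tag_right above 0.02 m and horizontal distance between plate_right and disc_weak_c0 below 0.03 m)) and (value of joint tag_left below 0.008 m or horizontal distance between plate_left and disc_weak_c0 below 0.03 m) and (value of joint tag_middle below 0.008 m or horizontal distance between plate_middle and disc_weak_c0 below 0.03 m) and (value of joint tag_right below 0.008 m or horizontal distance between plate_right and disc_weak_c0 below 0.03 m) and value of joint each of disc_weak, disc_firm, disc_stiff below 0.003 m and not (distance of sauce_bottle from where it was at the start of the episode above 0.03 m) and not (distance of spice_jar from where it was at the start of the episode above 0.03 m) and not (distance of measuring_cup from where it was at the start of the episode above 0.03 m) and not (distance of dip_bowl from where it was at the start of the episode above 0.03 m) and not (distance of small_bowl from where it was at the start of the episode above 0.03 m) and not (distance of spatula from where it was at the start of the episode above 0.03 m) and not (distance of dish_stack from where it was at the start of the episode above 0.03 m) and linear speed of each of sauce_bottle, spice_jar, measuring_cup, dip_bowl, small_bowl, spatula, dish_stack below 0.02 m/s); the robot touches nothing.
It fails at once if the tag of a lift that is not the softest is pushed down (more than 8 mm) ((value of joint tag_left above 0.008 m and horizontal distance between plate_left and disc_weak_c0 above 0.03 m) or (value of joint tag_middle above 0.008 m and horizontal distance between plate_middle and disc_weak_c0 above 0.03 m) or (value of joint tag_right above 0.008 m and horizontal distance between plate_right and disc_weak_c0 above 0.03 m)).
It fails at once if a bystander is moved or lifted by more than 30 mm (distance of any of sauce_bottle, spice_jar, measuring_cup, dip_bowl, small_bowl, spatula, dish_stack from where it was at the start of the episode above 0.03 m).
It fails at once if an upright bystander is tipped over (angle between any of sauce_bottle, spice_jar, measuring_cup, dip_bowl, small_bowl, dish_stack's own z axis and vertical above 0.6 rad).
It also fails if it takes over 61 s, if anything falls off the work surface, if the arm or the gripper's body presses on something with over 40 N, if the wrist force passes 120 N, or if a joint passes its speed limit or range.

## Robot

A 6-joint arm with a two-finger parallel gripper is mounted at the origin on the work surface. World frame = base frame: x ahead of the robot, y to its left, z up, the work surface at z = 0. Lengths are in m, angles in rad, forces in N, time in s.
With the tool pointing down it reaches from about 0.275 to 0.825 m from the base axis. Payload 4.9 kg.
Tool frame: the origin (TCP) lies midway between the tips of the shut fingers; the grasp point (between the pads) lies 19 mm behind it (grip_point_offset is the distance from the TCP to the grasp point, in m); z points along the fingers, x is the direction in which the jaws open and shut, and the axes are right-handed (so a half turn about z gives the same grasp; the last joint's range is limited). The gripper opens to 85 mm and grips with 20 to 120 N. Pads are 22 mm wide; open, the fingers measure 114 mm over their backs; the gripper's body (76 mm by 85 mm) begins 54 mm behind the grasp point. The pads swing forward as they close: fully open they stand 13 mm farther back than shut.
Start: joints at [-1.283, 0.326, -0.193, 1.052, 0, 1.437], TCP at [0.225, -0.502, 0.207] pointing down, gripper open.
Joint ranges: [-2.65, 2.65], [-0.97, 1.79], [-1.3, 1.35], [-1.93, 2.1], [-1.47, 1.37], [-3.14, 3.14]. Speed limits (rad/s): [2.57, 2.57, 3.14, 3.14, 3.14, 3.14].

## Interface

Orientations are given as a rotation vector (axis times angle).
In Python, from cell import * gives the robot as it stands. Calls block until the motion is done:
- movep(position, orientation): joint-space move of the TCP to a pose.
- move_l(position, velocity=0.15, rot=None, until_force=None): straight line of the TCP; rot=None keeps the orientation; velocity is the mean speed in m/s. With until_force (N) it stops when the force on the tool has changed by that much, and returns True; else False.
- set_joints(angles): joint-space move.
- let_go() and grab(newtons=None): open the fingers fully, or close them until they stop; newtons is the grip in N (None keeps the last).
- sleep(seconds).
- ik(position, orientation): joint angles nearest the present ones, or None.
- get_state(): the state.
- grab_frame(name): name is "side" or "top" or "wrist"; returns a dict with "img" (420x560x3 uint8, red, green, blue), "fx", "fy", "cx", "cy" (pixels), "k1" (the pictures are not rectified: a ray, as slopes to the right and down, at radius r is drawn at 1 + k1 r^2 times it, then the intrinsics apply), "cam_to_world" (4x4, takes a point from camera to world coordinates); the wrist camera has in their place "T_tool_cam" (4x4, takes a point from camera to tool coordinates, whose origin is the TCP and whose axes are the tool frame's). Camera axes: x right, y down, z forward; pixel columns grow to the right and rows downward; lengths in m; the calibration is good to about 2 mm. A picture is of the moment at which its call begins: read the wrist's pose just before it. There is no depth.
A pose or a line that the arm cannot do raises MotionError and nothing moves.
- sign_off(): hands the job in, once; it reports no verdict.
Trained networks look in the newest picture that a camera, given by its name, has taken for a name from the list of things; names that differ only in an ending like _2 or _b are one class to them, and where a whole thing is asked for, a point or a joint stands for the part that bears it (a point fixed in the world has none). Each returns a list of dicts, best first, with "score" (0 to 1); they miss things now and then, are a little off and sometimes report something else, mostly with a low value. They report only what shows in the picture. A call takes as long as a camera call. They do not tell look-alikes from the thing itself.
- spot_in(camera, name): "centre" ([column, row] in pixels, amid what is visible of it).
- silhouettes(camera, name): "mask" (420x560 bool, what is visible of it) and "centre" ([column, row] in pixels, amid what is visible of it).
- tip_of(camera, name): "centre" ([column, row] in pixels: a listed point, or the origin of a listed thing).
The state is a dict: "clock": time; "q": joint angles; "joint_velocities": joint speeds; "tau": joint torques, N m; "position": TCP position; "eef_rot": TCP orientation; "contact_force": force on the tool from outside, world axes, zero at the start; "wrist_torque": the same for the moment, N m; "finger_gap": opening from 0.0 (shut) to 1.0 (fully open).
Only numpy, scipy, OpenCV 4.12 (cv2) and the standard library are available. Lean on these libraries where they do the work, as an engineer would, in place of code of your own. Each camera call takes 0.05 s, during which the arm holds its last target.

## Working session

There is one attempt and no reset: what is moved stays moved. The work goes in short steps, each a Python script; the robot and the scene stay as the last script left them, time stands still between calls to the robot, and variables do not carry over. Pictures are saved under pics/ and viewed, and the job is handed in when it is done.

```bash
ls; mkdir -p pics
python3 - <<'E'
from cell import *
import cv2
s=get_state();print(s['clock'],s['position'],s['eef_rot'],s['contact_force'],s['finger_gap'])
for c in('side','top'):
    f=grab_frame(c);cv2.imwrite(f'pics/{c}0.png',f['img'][:,:,::-1])
    print(c,f['fx'],f['fy'],f['cx'],f['cy'],f['k1'],f['cam_to_world'])
    for n in['left','middle','right']:
        for nm in(f'lift_{n}',f'plate_{n}',f'tag_{n}_top'):
            print(nm,[(round(d['score'],2),[round(float(v),1) for v in d['centre']]) for d in tip_of(c,nm)])
print(get_state()['clock'])
E
```

```text
pics
0.0 [ 0.22501891 -0.50118306  0.20660358] [-2.63633090e+00  1.70654880e+00  2.03094145e-03] [0.35214027 0.07596376 0.02279707] 0.9957982554365001
side 414.83397849100476 414.83397849100476 283.71899492467657 209.60816969545814 -0.08337109410466849 [[-0.99726106 -0.04954208  0.05491771  0.44471662]
 [-0.07393585  0.64802836 -0.75801896  0.89359119]
 [ 0.0019656  -0.76000318 -0.64991638  0.85230752]
 [ 0.          0.          0.          1.        ]]
lift_left [(0.59, [248.1, 295.8])]
plate_left [(0.42, [264.8, 230.1])]
tag_left_top [(0.53, [281.0, 268.0]), (0.53, [264.9, 149.7])]
lift_middle [(0.63, [262.2, 230.4])]
plate_middle [(0.79, [262.9, 203.9])]
tag_middle_top [(0.56, [297.2, 200.7])]
lift_right [(0.84, [362.4, 173.5]), (0.76, [265.0, 176.1]), (0.61, [196.8, 196.6]), (0.26, [240.5, 169.0]), (0.23, [263.7, 230.0])]
plate_right [(0.67, [366.9, 150.1]), (0.61, [264.1, 149.9]), (0.55, [191.6, 173.5]), (0.31, [334.4, 279.8])]
tag_right_top [(0.57, [212.7, 177.9]), (0.5, [263.6, 205.3]), (0.48, [293.8, 154.8])]
top 497.1192884635639 497.1192884635639 285.0763176997249 203.82712
[... 200 characters left out ...]
9.97523167e-01  1.61526577e+00]
 [ 0.00000000e+00  0.00000000e+00  0.00000000e+00  1.00000000e+00]]
lift_left [(0.98, [213.0, 190.1]), (0.61, [278.4, 165.4])]
plate_left [(0.74, [213.0, 183.6])]
tag_left_top [(0.59, [208.1, 211.2])]
lift_middle [(0.7, [214.3, 155.9]), (0.56, [289.1, 196.6]), (0.33, [210.7, 186.5])]
plate_middle [(0.8, [293.1, 191.9]), (0.22, [208.8, 183.4])]
tag_middle_top [(0.58, [295.7, 219.3])]
lift_right [(0.78, [386.2, 293.1]), (0.59, [374.6, 190.6])]
plate_right [(0.96, [379.5, 183.4]), (0.83, [332.8, 116.8]), (0.72, [394.0, 299.1])]
tag_right_top [(0.57, [374.5, 211.1]), (0.51, [320.2, 139.8]), (0.51, [382.2, 320.4]), (0.5, [376.5, 189.8]), (0.49, [423.4, 224.0])]
1.0
```

View pics/top0.png

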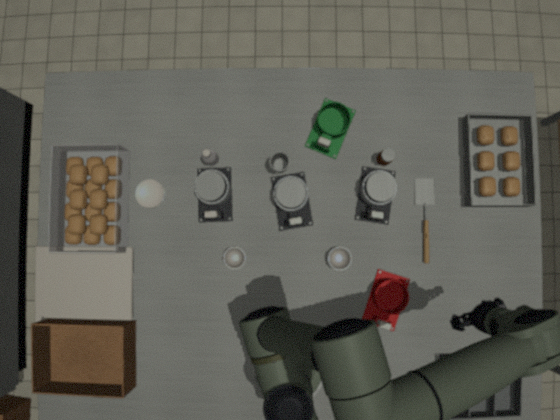

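View pics/side0.png

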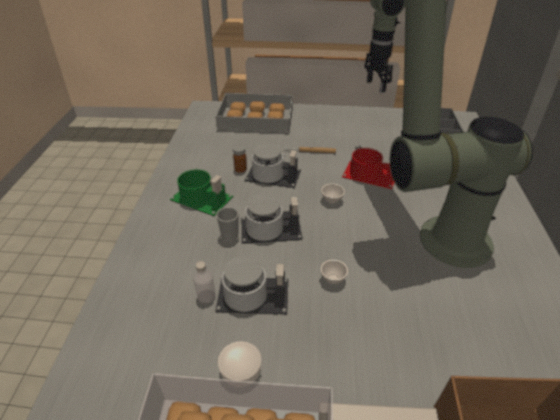

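Run:
```python
import cv2
i=cv2.imread('pics/top0.png')[140:250,170:430];cv2.imwrite('pics/topcrop.png',cv2.resize(i,None,fx=3,fy=3,interpolation=2))
```

```text
(no output)
```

View pics/topcrop.png

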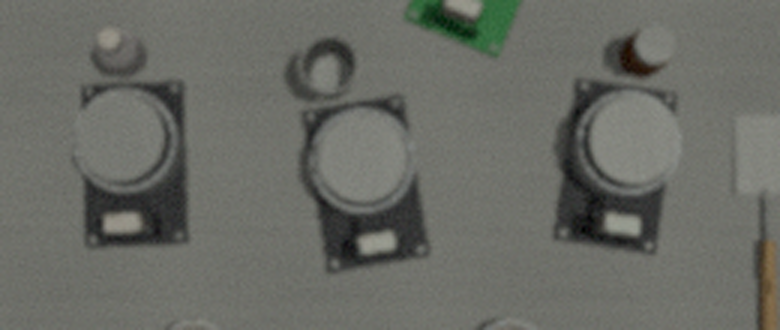

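Candidates: grey lifts with plates at top-view (211,186), (291,192) and (381,187), tags at (211,214), (295,221) and (377,215). The look-alikes are green at (333,118) and red at (390,295), both rejected by colour. The close crop shows the three grey steel lifts with white tags. Next I localise them and cross-check.

```bash
cat > h.py <<'E'
from cell import *
import numpy as np, cv2
def unproj(f,p,z):
    K=np.array([[f['fx'],0,f['cx']],[0,f['fy'],f['cy']],[0,0,1]])
    u=cv2.undistortPoints(np.array([[p]],float),K,np.array([f['k1'],0,0,0.]))[0,0]
    T=f['cam_to_world'];d=T[:3,:3]@np.array([u[0],u[1],1]);o=T[:3,3]
    return o+d*(z-o[2])/d[2]
E
python3 - <<'E'
from h import *
f=grab_frame('top')
P={}
for n,p,t in(('left',(210.7,186),(211,214.3)),('middle',(290.7,192.3),(295.3,221)),('right',(381.3,187),(377.3,214.7))):
    a=unproj(f,p,.1);b=unproj(f,t,.1035);d=a-b
    print(n,a[:2].round(4),b[:2].round(4),np.hypot(*d[:2]).round(4),np.degrees(np.arctan2(d[1],d[0])).round(1))
g=grab_frame('side')
for n,p in(('left',(280.5,268)),('middle',(295,201)),('right',(291,155))): print(n,unproj(g,p,.1035)[:2].round(4))
gr=cv2.cvtColor(f['img'],cv2.COLOR_RGB2HSV)
m=((gr[:,:,2]>150)).astype(np.uint8)
n_,l,st,c=cv2.connectedComponentsWithStats(m)
for i in range(1,n_):
    if 20<st[i,4]<3000 and 100<c[i][1]<240 and 190<c[i][0]<410: print(st[i],c[i].round(1))
i=g['img'][120:320,200:320,::-1];cv2.imwrite('pics/sidecrop.png',cv2.resize(i,None,fx=3,fy=3,interpolation=2))
E
```

```text
left [0.5859 0.2391] [0.4986 0.2367] 0.0874 1.6
middle [ 0.5661 -0.007 ] [ 0.4781 -0.0209] 0.0891 9.0
right [ 0.5824 -0.2855] [ 0.497  -0.2714] 0.0865 -9.4
left [0.4998 0.2348]
middle [ 0.4788 -0.0198]
right [ 0.5045 -0.2572]
[373 213   9   4  22] [377.5 214.4]
```

View pics/sidecrop.png

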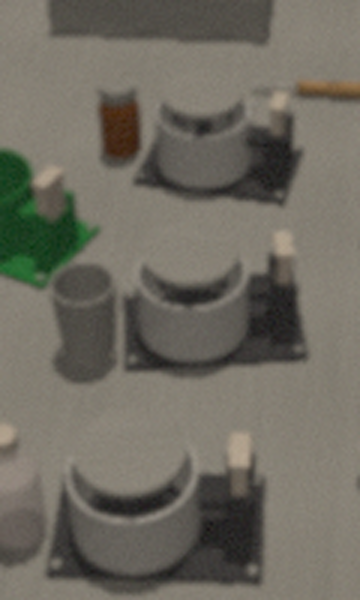

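```bash
cat >> h.py <<'E'
from scipy.spatial.transform import Rotation as R
PL={'left':([.5859,.2391],[.4986,.2367],1.6),'middle':([.5661,-.007],[.4781,-.0209],9.0),'right':([.5824,-.2855],[.497,-.2714],-9.4)}
def down(th):  # tool x along lift y (or -y), whichever needs less wrist motion
    t=np.radians(th);y=np.array([-np.sin(t),np.cos(t),0]);z=np.array([0,0,-1.])
    return [R.from_matrix(np.column_stack([s*y,np.cross(z,s*y),z])).as_rotvec() for s in(1,-1)]
def best(p,th):
    q=np.array(get_state()['q']);c=[]
    for r in down(th):
        k=ik(p,r)
        if k is not None:c.append((np.abs(np.array(k)-q).max(),r))
    return min(c,key=lambda x:x[0])[1]
def press(n):
    p,_,th=PL[n]
    r=best([*p,.2],th);movep([*p,.2],r)
    move_l([*p,.115],.15);sleep(.3);b=get_state();b0=b['contact_force']
    for z in(.093,.086):
        move_l([*p,z],.04);sleep(.3);s=get_state()
        print(n,z,np.round(s['position'],4),'dF',np.round(s['contact_force']-b0,2),'t',round(s['clock'],1))
    return s
def rise(n):
    move_l([*PL[n][0],.17],.15);print(get_state()['clock'])
E
python3 - <<'E'
from h import *
grab(20)
press('left')
f=grab_frame('side');cv2.imwrite('pics/left_press.png',f['img'][:,:,::-1])
rise('left')
E
```

```text
left 0.093 [0.5861 0.2391 0.0933] dF [1.25 0.01 0.26] t 6.8
left 0.086 [0.586  0.2391 0.0861] dF [ 0.05 -0.83  0.1 ] t 7.4
8.1667
```

View pics/left_press.png

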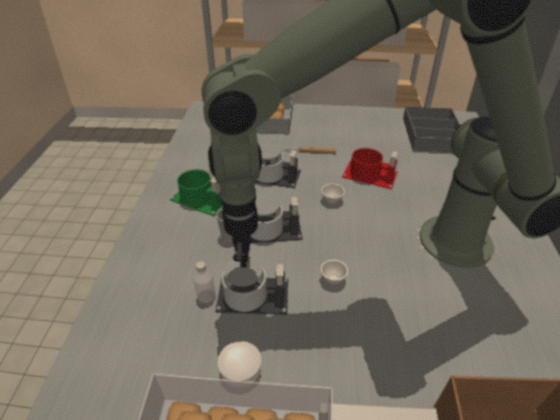

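The side picture shows the gripper over the left plate at about (243,268), but the force change is near zero. I'll check the crop and the gripper state.

Run:
```python
from h import *
s=get_state();print(s['finger_gap'],s['position'],s['contact_force'],s['clock'],s['tau'])
i=cv2.imread('pics/left_press.png')[170:330,170:330];cv2.imwrite('pics/lp.png',cv2.resize(i,None,fx=3.7,fy=3.7,interpolation=2))
f=grab_frame('side');cv2.imwrite('pics/lp2.png',cv2.resize(f['img'][170:330,170:330,::-1],None,fx=3.7,fy=3.7,interpolation=2))
```

```text
0.0003581106916861427 [0.5854435  0.23897382 0.16930625] [ 0.78291138 -0.02009618  0.66142434] 8.1667 [ 1.59966247e-02 -5.48044932e+01  2.70964426e+01  5.62830697e-03
  3.18894745e-04  1.93110662e-05]
```

View pics/lp.png

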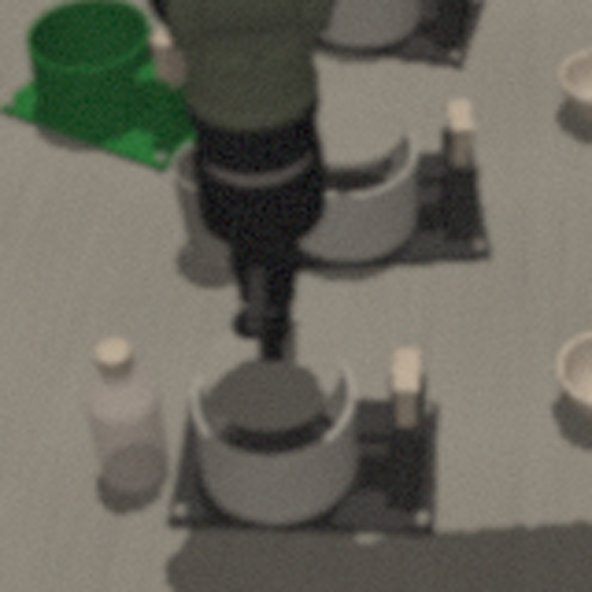

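View pics/lp2.png

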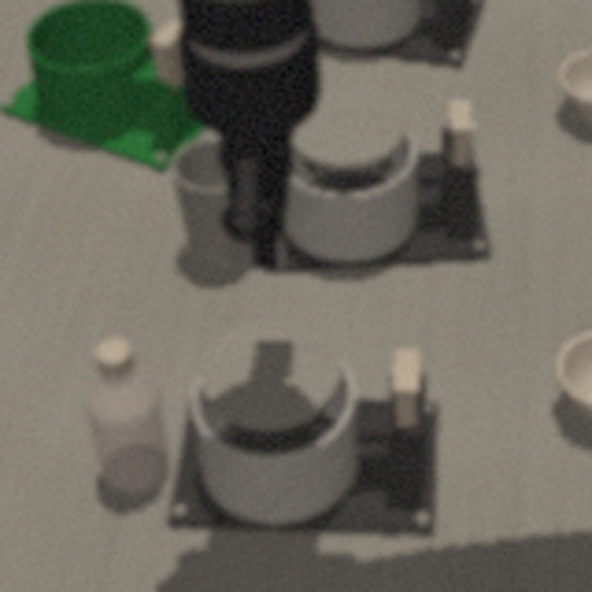

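Run:
```python
from h import *
f=grab_frame('side')
def proj(f,X):
    T=np.linalg.inv(f['cam_to_world']);c=T[:3,:3]@np.array(X)+T[:3,3]
    K=np.array([[f['fx'],0,f['cx']],[0,f['fy'],f['cy']],[0,0,1]])
    return cv2.projectPoints(c[None],np.zeros(3),np.zeros(3),K,np.array([f['k1'],0,0,0.]))[0].ravel()
for X in([.586,.239,.086],[.586,.239,.1],[.586,.239,.115],[.5854,.239,.1693]):
    p=proj(f,X);print(X,p.round(1),((p-170)*3.7).round(0))
for dx,dy in((46,0),(-46,0),(0,46),(0,-46)):
    for z in(.1,.086):print(dx,dy,z,((proj(f,[.5859+dx/1e3,.2391+dy/1e3,z])-170)*3.7).round(0))
```

```text
[0.586, 0.239, 0.086] [244.9 272. ] [277. 378.]
[0.586, 0.239, 0.1] [244.5 268.2] [276. 363.]
[0.586, 0.239, 0.115] [244.2 264. ] [274. 348.]
[0.5854, 0.239, 0.1693] [243. 248.] [270. 289.]
46 0 0.1 [206. 359.]
46 0 0.086 [208. 373.]
-46 0 0.1 [346. 368.]
-46 0 0.086 [347. 382.]
0 46 0.1 [265. 419.]
0 46 0.086 [267. 433.]
0 -46 0.1 [286. 312.]
0 -46 0.086 [287. 326.]
```

In the crop the fingertip at about (275,355) sits some 20 mm above where its calibrated pose projects, and the plate is still up, so it never touched. I'll descend guarded and find contact by force.

Run:
```python
from h import *
p=PL['left'][0]
move_l([*p,.090],.15);sleep(.3)
b=np.mean([ (sleep(.02),get_state()['contact_force'])[1] for _ in range(5)],0)
print('b',b)
for z in(.084,.080,.076,.072,.068,.064):
    move_l([*p,z],.04);sleep(.2)
    F=np.mean([ (sleep(.02),get_state()['contact_force'])[1] for _ in range(5)],0)-b
    s=get_state();print(z,s['position'][2].round(4),F.round(2),round(s['clock'],1))
    if F[2]>10:break
f=grab_frame('side');cv2.imwrite('pics/lp3.png',cv2.resize(f['img'][170:330,170:330,::-1],None,fx=3.7,fy=3.7,interpolation=2))
print(get_state()['clock'])
```

```text
b [-0.3572608  -0.01129212 -0.0011945 ]
0.084 0.0841 [ 0.27 -0.08 -0.02] 9.9
0.08 0.0801 [ 0.12 -0.18  0.23] 10.4
0.076 0.0762 [1.51 0.33 1.21] 11.0
0.072 0.0722 [1.83 0.18 3.49] 11.5
0.068 0.0685 [0.64 0.4  5.64] 12.1
0.064 0.0648 [ 0.49 -0.04  7.84] 12.6
12.6333
```

View pics/lp3.png

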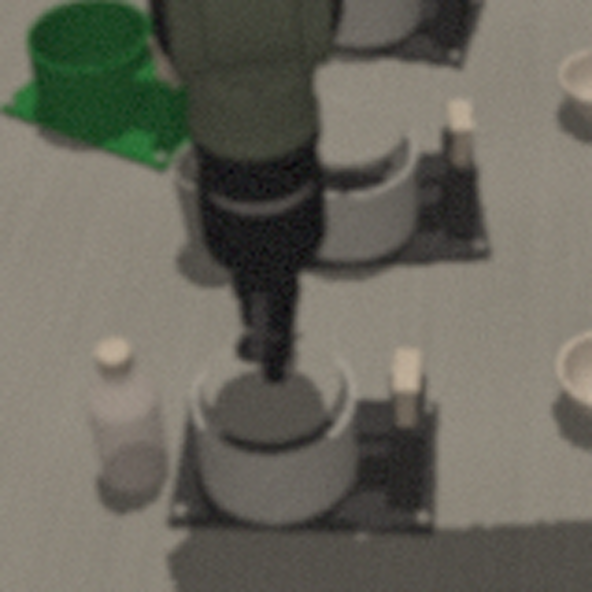

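The left plate is now visibly sunk, with its front edge moving from row ~427 to ~447 in the crop. The slope is about 0.57 N/mm, with contact at a reported z of about 0.075–0.077. I'll push a bit deeper to be sure of step 1, then do the middle one.

```bash
cat >> h.py <<'E'
def fz(k=5): return np.mean([(sleep(.02),get_state()['contact_force'])[1] for _ in range(k)],0)
def press2(n,zs=(.080,.076,.072,.066,.060)):
    p,_,th=PL[n]
    r=best([*p,.18],th);movep([*p,.18],r)
    move_l([*p,.092],.15);sleep(.3);b=fz()
    for z in zs:
        move_l([*p,z],.05);sleep(.2);F=fz()-b;s=get_state()
        print(n,z,s['position'].round(4),F.round(2),round(s['clock'],1))
        if F[2]>16:break
    f=grab_frame('side');cv2.imwrite(f'pics/press_{n}.png',f['img'][:,:,::-1])
    move_l([*p,.17],.2);print(get_state()['clock'])
E
python3 - <<'E'
from h import *
p=PL['left'][0]
for z in(.061,.058):
    move_l([*p,z],.04);sleep(.25);F=fz();s=get_state();print(z,s['position'][2],F.round(2),s['clock'])
move_l([*p,.17],.2)
press2('middle')
E
```

```text
0.061 0.06203134495276821 [-0.35 -0.45  9.44] 13.2167
0.058 0.059270322175455505 [-1.25 -0.14 10.38] 13.8
middle 0.08 [ 0.5662 -0.007   0.0801] [-0.22  0.26 -0.52] 17.3
middle 0.076 [ 0.5664 -0.007   0.0762] [ 0.8  -0.24  1.19] 17.8
middle 0.072 [ 0.5665 -0.007   0.0723] [ 1.19 -0.2   3.7 ] 18.3
middle 0.066 [ 0.5665 -0.0071  0.0667] [ 0.49 -0.3   7.52] 18.9
middle 0.06 [ 0.5666 -0.007   0.0612] [-0.98 -0.04 11.96] 19.4
20.1917
```

Run:
```python
from h import *
press2('right')
for c in('side','top'):
    f=grab_frame(c);cv2.imwrite(f'pics/{c}_after.png',f['img'][:,:,::-1])
```

```text
right 0.08 [ 0.5825 -0.2856  0.0802] [0.17 0.58 0.66] 23.1
right 0.076 [ 0.5826 -0.2856  0.0762] [ 0.5  -0.15  1.32] 23.6
right 0.072 [ 0.5825 -0.2856  0.0721] [ 0.29 -0.58  2.39] 24.1
right 0.066 [ 0.5824 -0.2855  0.0661] [0.56 0.12 3.3 ] 24.7
right 0.06 [ 0.5825 -0.2856  0.0602] [ 0.69 -0.05  4.41] 25.2
25.9833
```

View pics/press_right.png

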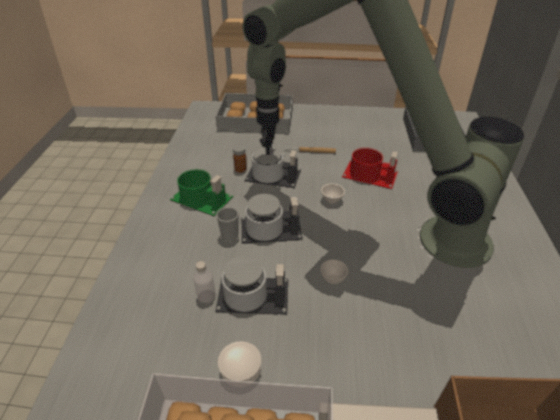

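View pics/side_after.png

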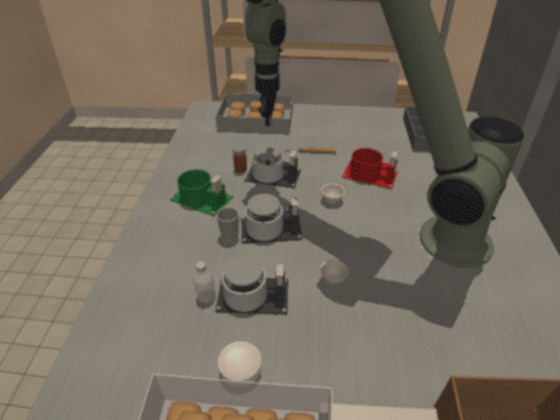

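View pics/press_middle.png

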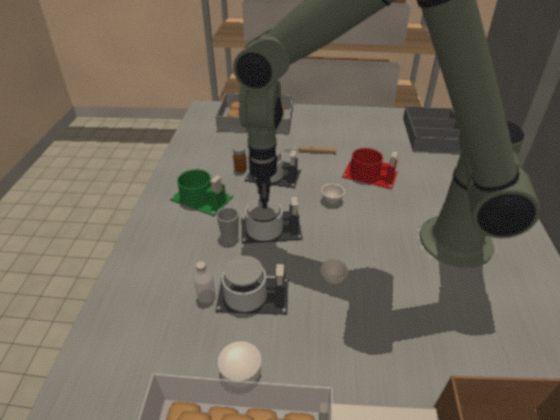

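Forces at about 14–15 mm down were left ≈9.4 N, middle ≈12 N and right ≈4.4 N, so the right lift is softest. The pictures show the middle plate (264,205) and left plate (244,272) back up, all tags up and the bystanders in place. Now I push the right tag, with the contact offset of about 24.5 mm accounted for.

Run:
```python
from h import *
t=PL['right'][1]
move_l([*t,.17],.15)
move_l([*t,.09],.15);sleep(.3);b=fz()
for z in(.079,.074,.065,.058,.055,.053,.051):
    move_l([*t,z],.05);sleep(.15);F=fz()-b;s=get_state()
    print(z,s['position'].round(4),F.round(2),round(s['clock'],1))
    if F[2]>14:break
for c in('side','top'):
    f=grab_frame(c);cv2.imwrite(f'pics/tag_{c}.png',f['img'][:,:,::-1])
move_l([*t,.17],.15)
f=grab_frame('side');cv2.imwrite('pics/tag_done.png',f['img'][:,:,::-1]);cv2.imwrite('pics/tag_donec.png',cv2.resize(f['img'][120:320,160:360,::-1],None,fx=3,fy=3,interpolation=2))
print(get_state()['clock'])
```

```text
0.079 [ 0.497  -0.2714  0.079 ] [ 0.26 -0.09 -0.06] 28.5
0.074 [ 0.4969 -0.2713  0.0739] [ 0.48 -0.48 -0.31] 29.0
0.065 [ 0.4969 -0.2713  0.0649] [ 0.06 -0.01 -0.08] 29.5
0.058 [ 0.4969 -0.2713  0.058 ] [ 0.49  0.1  -0.62] 30.1
0.055 [ 0.4974 -0.2717  0.0561] [-1.35  1.22  8.25] 30.5
0.053 [ 0.4977 -0.2719  0.0559] [-5.58  3.61 21.72] 31.0
32.1
```

View pics/tag_donec.png

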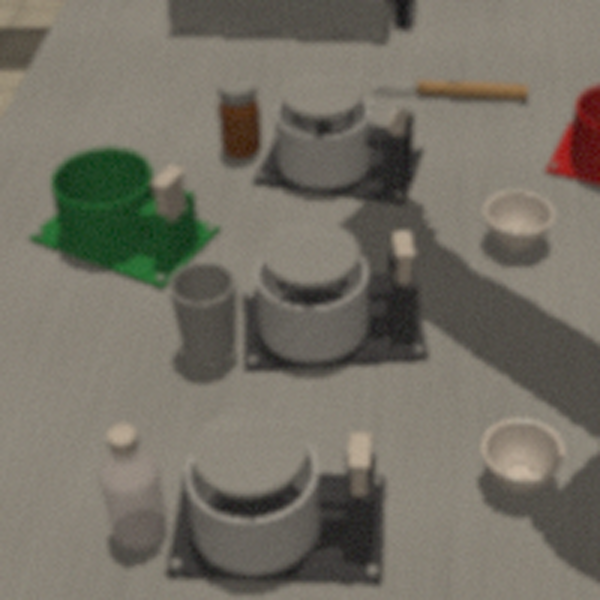

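Run:
```python
import cv2,numpy as np
o=[]
for n in('side0','press_right','tag_side','tag_done'):
    i=cv2.imread(f'pics/{n}.png')[130:190,250:310];o.append(cv2.resize(i,None,fx=6,fy=6,interpolation=2))
cv2.imwrite('pics/cmp.png',np.vstack([np.hstack(o[:2]),np.hstack(o[2:])])[:, :][:600] if 0 else cv2.resize(np.vstack([np.hstack(o[:2]),np.hstack(o[2:])]),(600,600)))
```

```text
(no output)
```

View pics/cmp.png

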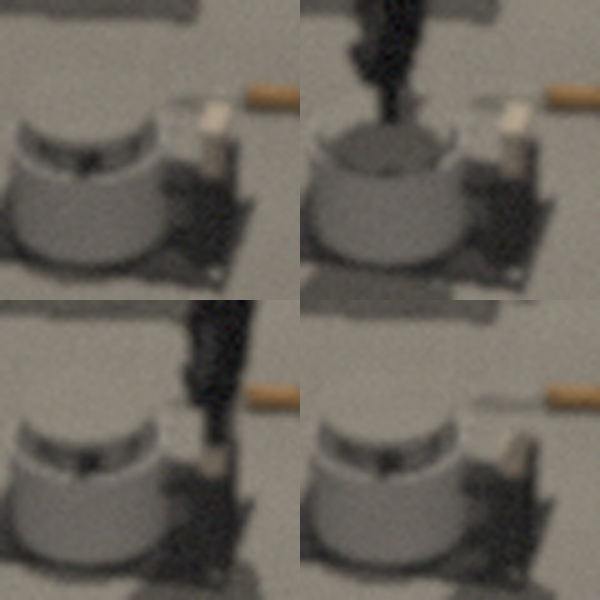

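The comparison shows the right tag's white face shrinking from rows ~100–175 before to ~430–470 (i.e. 130–170) after. It stays down with the finger withdrawn, and the plate is up.

Run:
```python
from h import *
s=get_state();print(s['position'],s['contact_force'],s['clock'])
f=grab_frame('top');cv2.imwrite('pics/top_end.png',f['img'][:,:,::-1])
a=cv2.imread('pics/top0.png')[130:280,130:450].astype(int);b=f['img'][130:280,130:450,::-1].astype(int)
cv2.imwrite('pics/top_cmp.png',cv2.resize(np.vstack([a,b]).astype(np.uint8),None,fx=1.9,fy=1.9))
```

```text
[ 0.4962708  -0.27088914  0.16866411] [0.1282293  0.04858337 0.47043499] 32.1
```

View pics/top_cmp.png

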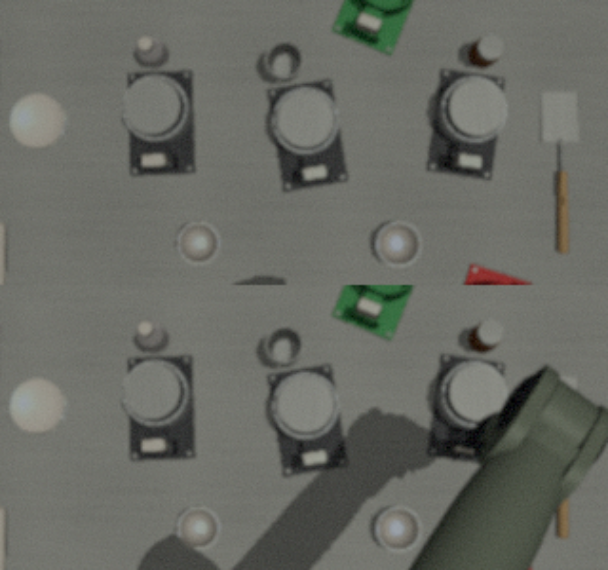

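Everything visible is unmoved: the bottle, jar, cup, both bowls, the dish stack and the visible part of the spatula. The arm is clear, so I'm handing in.

```bash
python3 -c "
from cell import *
print(sign_off())"
```

```text
the job is handed in; nothing more can be done
None
```

I pressed the three plates from left to right, found the right lift softest, pushed its tag down to a hard stop and handed the job in at about 32 s.

| Lift | Force at about 14–15 mm down |
|---|---|
| Left | about 9.4 N (interpolated) |
| Middle | about 12 N |
| Right | about 4.4 N |

**Last checks:** The side picture shows the right tag down and staying down, the other two tags up, and all three plates back up. The top picture shows the bystanders unmoved, though the arm hid part of the spatula; its handle looked unmoved in the side picture. The arm was clear and the tool force near zero.

**What disagreed:**
- **Tip height:** The fingertips sat about 24.5 mm higher than the reported TCP, so my first press on the left plate never touched it. I corrected this from the force at contact, which put all three plates at the same height. The side picture suggested an offset of about 20 mm.
- **Tag friction:** The expected 2.5 N did not show in the readings while the tag slid. Only the hard stop did, at the height of a fully-down tag, so that stop and the pictures are my evidence that it is down.

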